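Unlock the slide cassette and hold it over the viewing pad

TASK

Swing the steel hold-down arm of the white dock fully aside to its stop, then pinch the two blue side catches of the slide cassette all the way in together and lift the cassette out of the dock. Finish while still holding it by the pinched catches, upright and still, with its underside about 10 cm above the middle of the flat viewing pad; leave the bottle, cup, vial and petri dish alone.

Things in the scene. Friction and masses are not known exactly. Their poses are not given: they have to be found in the camera images.
- dock: White socket, fixed to the worktop, origin on the worktop under its middle. x runs along its length towards the round metal post, y to the left of that, z up. Grey base plate x -58..84 mm, y -40..40; socket x -54..54, y -38..38, rim 37 mm above the worktop. The catches' teeth lock under the rim's long inner edges (y = +-24). The cassette stands in it, length along x, catches facing +y and -y.
- hold_arm_hinge (a point): Upright hinge axis of the hold-down arm, on top of the post, at x = 66 mm, y = 0 of the dock, 84 mm above the worktop.
- hold_arm_peg (a point): Middle of the upright orange peg (round, 10 mm across, 90 to 125 mm above the worktop, this point 111 mm) at the free end of the steel hold-down arm, 46 mm from the hinge axis. The arm is a bar 10 mm wide, its underside 84 mm above the worktop, 4 mm above the cassette, which it keeps from rising.
- hold_arm (a joint): Angle of the hold-down arm, rad. 0: it lies over the cassette, pointing along the dock's -x. It grows up to the stop at 2.2 as the peg swings towards the dock's +y and on past the post: peg = hinge + 46 mm * (-cos, +sin) in dock x, y. Light friction (under 1 N at the peg); stays where left.
- cassette_grip (a point): Midway between the blue finger faces of the cassette's catches, at the height to pinch: 58 mm above its underside, 62 mm above the worktop while seated. x along the cassette, y across through both catches, z up (parallel to the dock's axes while seated). Faces: 28 mm long, 42 to 76 mm above the underside, 56 mm apart over the outside when free, 42 when fully in; only the dock's rim is below.
- cassette: The white slide cassette, 88 mm long (x), 40 wide (y), 76 high, 0.14 to 0.26 kg, four glass slides seen from above. Origin: centre of its underside, 4 mm above the worktop while seated. It has to rise 35 mm to be out of the dock.
- catch_left (a joint): Travel of the blue catch on the cassette's +y side, m. 0: out, its tooth 4 mm under the dock's lip; 0.007: pushed fully in against its stop. Spring 3 N at the start, 6.5 N at the end. The tooth clears the lip from about 0.005.
- catch_right (a joint): The same for the catch on the -y side.
- pad_mid (a point): Centre of the top face of the viewing pad, a flat square panel with a grey frame and a white face, 150x150x10 mm, fixed; this point is 10 mm above the worktop.
- milk_bottle_mid (a point): Bystander: small closed glass bottle, 74 mm across, 136 high; its centre.
- sample_cup_mid (a point): Bystander: blue open cup, 49 mm across, 64 high; its centre.
- vial_mid (a point): Bystander: small vial with a blue cap, 17 mm across, 50 high; its centre.
- petri_dish: Bystander: clear dish, 60 mm across, 13 high; centre of its underside.
Things that resemble listed ones, but are neither listed nor needed, are in the scene too. Leave any pink look-alike of the cassette alone.

How it is judged:
By the outcome, as a careful person would: the job done as asked, in the order asked, and still so for the second after the job is handed in, while the arm keeps its last pose, push and grip.
It also fails if it takes over 56 s, if anything falls off the work surface, if the arm or the gripper's body presses on something with over 40 N, if the wrist force passes 120 N, or if a joint passes its speed limit or range.

ROBOT

A 7-joint arm with a two-finger parallel gripper is mounted at the origin on a cart in front of the work surface, level with it; the furniture and walls round the work are solid. World frame = base frame: x ahead of the robot, y to its left, z up, the work surface at z = 0. Lengths are in m, angles in rad, forces in N, time in s.
With the tool pointing down it reaches from about 0.425 to 0.875 m from the base axis. Payload 4.7 kg.
Tool frame: the origin (TCP) lies on the centre line of the jaws, within the pads' length; the fingertips stand 14 mm ahead of it and the grasp point (between the pads) lies 5 mm behind it; z points along the fingers, y is the direction in which the jaws open and shut (so a half turn about z gives the same grasp; the last joint's range is limited). The gripper opens to 87 mm and grips with 3 to 60 N. Pads are 19 mm wide; open, the fingers measure 117 mm over their backs; the gripper's body (75 mm by 190 mm) begins 51 mm behind the grasp point.
Start: joints at [-1.307, 0.321, -0.07, 1.45, 0.023, 1.371, -0.057], TCP at [0.161, 0.63, 0.237] pointing down, gripper open.
Joint ranges: [-2.86, 2.86], [-0.3, 2.09], [-1.38, 1.24], [0.06, 2.45], [-1.56, 4.7], [0.09, 2.05], [-2.69, 2.69]. Speed limits (rad/s): [2.57, 2.57, 3.14, 3.14, 3.14, 3.14, 3.14].

INTERFACE

Orientations are given as a rotation vector (axis times angle).
In Python, from bench import ctrl gives the robot as it stands. The module is installed in compiled form; this text tells all that it offers.
- The arm moves only by the tool step_arm, never from a script. Its argument "plan" is a list of rows, each a list of 3 entries, a list of its own where there are three numbers: the turn, a rotation vector about the tool's x, y, z in rad, then the shift along the tool's x, y, z in m, then the closure in counts, from 0 (fully open) to 255 (shut). In form: [[[rx, ry, rz], [x, y, z], hand], ...]. A call has exactly 10 rows; each row is the pose to reach, as a shift and turn from the pose commanded when the call began, along the tool's axes at that moment; what a row does not reach only later rows make up. A row lasts 1/8 s, in which the tool goes at most 62.5 mm and 10.7 degrees, less where a joint would pass 70% of its speed; a pose out of reach is approached as far as the arm can. A call with a gripper value outside its range is refused whole. The fingers move at their own pace and stop on an object; "squeeze" is the grip in N (left out, the last holds). Time passes only in rows, so rows that repeat a pose let the fingers close, or fill a call up. It gives the time, the measured TCP pose, the force and the opening at its end, in the units of the state.
- ctrl.get_state(): the state, without advancing time (a new reading comes with each control period).
- ctrl.get_image(name): name is "scene" or "top" or "wrist"; returns the picture (384x512x3 uint8, red, green, blue); there is no depth.
- ctrl.calibration(name): a dict with "fov_y" (degrees; the focal length in pixels is half the picture's height over the tangent of half this angle, whatever the lens; pixels are square), "cx", "cy" (the principal point, pixels), "rvec" (rotation vector, rad) and "tvec" (3), from world to camera coordinates, as OpenCV has them. Camera axes: x right, y down, z forward; pixel columns grow to the right and rows downward; lengths in m; the calibration is good to about 2 mm. A picture is of the moment at which its call begins: read the wrist's pose just before it. calibration takes no time and is no camera call; for the wrist camera it gives the pose at the moment of the call.
- ctrl.close_job(): hands the job in, once; it reports no verdict.
Trained networks look in the newest picture that a camera, given by its name, has taken for a name from the list of things; names that differ only in an ending like _2 or _b are one class to them, and where a whole thing is asked for, a point or a joint stands for the part that bears it (a point fixed in the world has none). Each returns a list of dicts, best first, with "score" (0 to 1); they miss things now and then, are a little off and sometimes report something else, mostly with a low value. They report only what shows in the picture. A call takes as long as a camera call. They do not tell look-alikes from the thing itself.
- ctrl.cut_out(camera, label): "pixels" (384x512 bool, what is visible of it) and "rect" ([left, top, width, height] in pixels, round what is visible of it).
The state is a dict: "time": time; "joint_positions": joint angles; "qd": joint speeds; "joint_torque": joint torques, N m; "position": TCP position; "tool_rot": TCP orientation; "ft_force": force on the tool from outside, world axes, zero at the start; "torque": the same for the moment, N m; "grip_width": opening from 0.0 (shut) to 1.0 (fully open).
Only numpy, scipy, OpenCV 4.12 (cv2) and the standard library are available. Lean on these libraries where they do the work, as an engineer would, in place of code of your own. Each camera call takes 0.05 s, during which the arm holds its last target.

## Working session

There is one attempt and no reset: what is moved stays moved. The work goes in short steps, Python scripts to look and compute and a tool call to move; the robot and the scene stay as the last step left them, time stands still between calls to the robot, and variables do not carry over. Pictures are saved under pics/ and viewed, and the job is handed in when it is done.

Besides the shell and the picture viewer there is one more tool, called after ">>>" as name(argument=value, ...) on one line, values as JSON. step_arm: Moves the arm, as the interface text tells. Its arguments: {"type":"object","properties":{"plan":{"type":"array"},"squeeze":{"type":"number"}},"required":["plan"]}

```bash
mkdir -p pics; cat > h.py <<'E'
import numpy as np, cv2
from bench import ctrl
def cal(n):
    c=ctrl.calibration(n); f=192/np.tan(np.radians(c["fov_y"])/2)
    K=np.array([[f,0,c["cx"]],[0,f,c["cy"]],[0,0,1.]]); R=cv2.Rodrigues(np.array(c["rvec"],float))[0]
    return K,R,np.array(c["tvec"],float).ravel()
def proj(n,P,C=None):
    K,R,t=C or cal(n); p=(R@np.atleast_2d(P).T).T+t; p=p@K.T; return p[:,:2]/p[:,2:]
def onz(n,uv,z,C=None):
    K,R,t=C or cal(n); uv=np.atleast_2d(uv); d=np.c_[uv,np.ones(len(uv))]@np.linalg.inv(K).T@R
    o=-R.T@t; return o+d*((z-o[2])/d[:,2])[:,None]
def save(n,f,im=None):
    im=ctrl.get_image(n) if im is None else im
    cv2.imwrite('pics/'+f,im[:,:,::-1]); return im
E
python3 - <<'E'
from h import *
for n in ["scene","top","wrist"]:
    C=cal(n); print(n,C[0][0,0],C[0][:2,2],-C[1].T@C[2],C[1][2]); save(n,n+'0.png')
print(ctrl.get_state())
E
```

```text
scene 386.43881506193605 [252.92393652 192.58798821] [ 0.14471709 -0.49932413  0.86439269] [ 0.42227951  0.50740226 -0.75114776]
top 449.3412146413405 [251.37520426 194.90163145] [4.51688752e-01 9.76339994e-05 1.43129215e+00] [ 0.11190465  0.01508387 -0.99360446]
wrist 278.98430465749465 [254.13610728 192.55232864] [0.09390648 0.64633433 0.38483221] [ 0.24236656 -0.06303813 -0.96813462]
{'time': 0.15, 'joint_positions': array([-1.3068864 ,  0.32163463, -0.07010574,  1.45143773,  0.02259908,
        1.37081547, -0.05688863]), 'qd': array([-4.31321209e-05, -1.75580241e-03, -1.73738998e-03, -2.52712228e-03,
       -2.59965418e-04, -6.65288410e-04, -1.88418723e-04]), 'joint_torque': array([-2.10049620e-04, -4.91794431e+01, -4.04723883e-01, -3.12876320e+01,
       -6.40557823e-02,  4.04785993e-02,  9.79882407e-05]), 'position': array([0.16061984, 0.62940487, 0.23570311]), 'tool_rot': array([-3.91279728e-01, -3.11702312e+00,  2.36313821e-03]), 'ft_force': array([-0.25083263,  0.3255965 ,  0.69151705]), 'torque': array([ 0.02279668, -0.00332447,  0.00382329]), 'grip_width': 0.9962261635086753}
```

View pics/scene0.png

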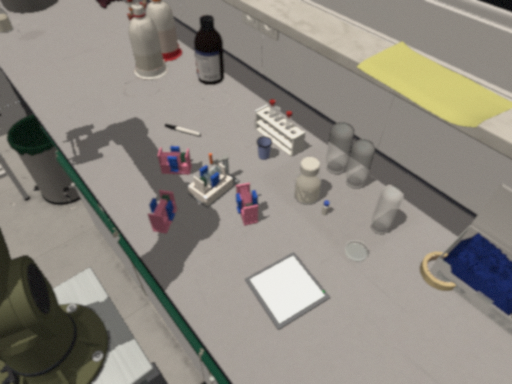

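View pics/top0.png

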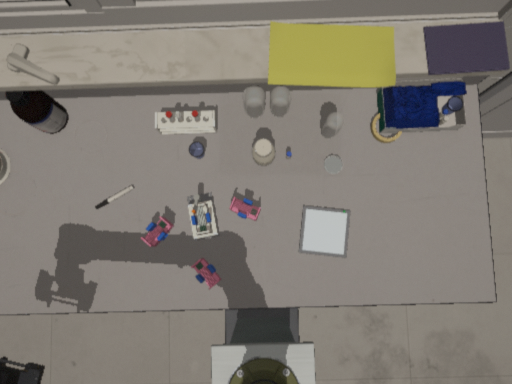

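View pics/wrist0.png

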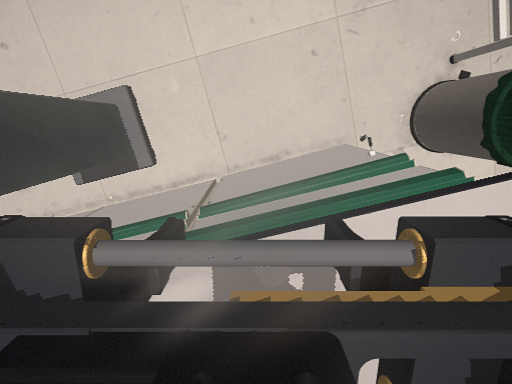

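```bash
python3 - <<'E'
from h import *
a=cv2.imread('pics/top0.png')[175:260,150:270]; b=cv2.imread('pics/scene0.png')[130:235,140:270]
cv2.imwrite('pics/c1.png',np.hstack([cv2.resize(a,(400,283),interpolation=2),cv2.resize(b,(350,283),interpolation=2)]))
for cam in ["top","scene"]:
  for l in ["dock","cassette","cassette_grip","hold_arm","hold_arm_peg","pad_mid","milk_bottle_mid","vial_mid","sample_cup_mid"]:
    for r in ctrl.cut_out(cam,l)[:5]:
        m=r["pixels"]; v,u=np.nonzero(m); print(cam,l,round(r["score"],2),r["rect"],len(u),u.mean().round(1),v.mean().round(1),onz(cam,[u.mean(),v.mean()],0.04)[0].round(3))
E
```

```text
top dock 0.9 [189.6, 194.0, 25.3, 44.7] 584 203.8 212.3 [0.558 0.171 0.04 ]
top cassette 0.86 [195.0, 258.6, 24.8, 30.2] 465 206.2 272.2 [0.374 0.166 0.04 ]
top cassette 0.83 [141.7, 219.4, 32.5, 26.4] 507 157.3 231.1 [0.504 0.316 0.04 ]
top cassette 0.7 [190.9, 204.3, 19.2, 29.1] 404 202.1 218.8 [0.538 0.176 0.04 ]
top cassette 0.56 [230.1, 196.7, 28.9, 22.9] 461 245.1 208.4 [0.567 0.042 0.04 ]
top cassette_grip 0.85 [231.4, 194.3, 31.0, 23.7] 450 244.3 207.8 [0.569 0.044 0.04 ]
top cassette_grip 0.83 [144.7, 215.3, 29.3, 31.3] 526 157.7 231.2 [0.504 0.315 0.04 ]
top cassette_grip 0.72 [190.5, 259.0, 31.7, 30.2] 452 206.2 272.6 [0.373 0.166 0.04 ]
top cassette_grip 0.66 [191.4, 204.5, 21.3, 27.9] 425 202.2 219.0 [0.538 0.176 0.04 ]
top hold_arm 0.5 [196.4, 190.8, 6.5, 17.4] 114 195.4 202.1 [0.591 0.196 0.04 ]
top hold_arm_peg 0.47 [193.7, 191.0, 8.0, 20.9] 67 195.7 201.2 [0.594 0.195 0.04 ]
top pad_mid 0.64 [300.0, 205.7, 49.7, 51.7] 2311 324.1 230.5 [ 0.491 -0.2    0.04 ]
top pad_mid 0.24 [193.4, 215.3, 4.4, 7.7] 40 194.4 219.6 [0.536 0.2   0.04 ]
top milk_bottle_mid 0.63 [250.5, 1
[... 978 characters left out ...]
3 0.04 ]
scene cassette_grip 0.63 [156.7, 147.8, 34.4, 26.8] 751 174.2 161.2 [0.503 0.309 0.04 ]
scene cassette_grip 0.57 [191.2, 162.6, 32.1, 31.8] 637 208.3 177.7 [0.544 0.186 0.04 ]
scene hold_arm 0.45 [209.1, 153.8, 19.6, 8.0] 115 216.9 159.0 [0.61  0.234 0.04 ]
scene pad_mid 0.72 [245.5, 253.7, 83.3, 76.4] 3592 286.2 289.7 [ 0.476 -0.224  0.04 ]
scene milk_bottle_mid 0.6 [293.7, 156.3, 27.2, 48.6] 1039 307.4 181.3 [ 0.759 -0.009  0.04 ]
scene vial_mid 0.64 [256.6, 137.5, 14.7, 24.8] 295 263.3 146.9 [0.756 0.185 0.04 ]
scene vial_mid 0.4 [324.0, 197.3, 6.6, 19.3] 80 324.8 207.0 [ 0.727 -0.109  0.04 ]
scene sample_cup_mid 0.59 [254.9, 137.1, 16.2, 25.0] 277 263.5 147.1 [0.756 0.184 0.04 ]
```

View pics/c1.png

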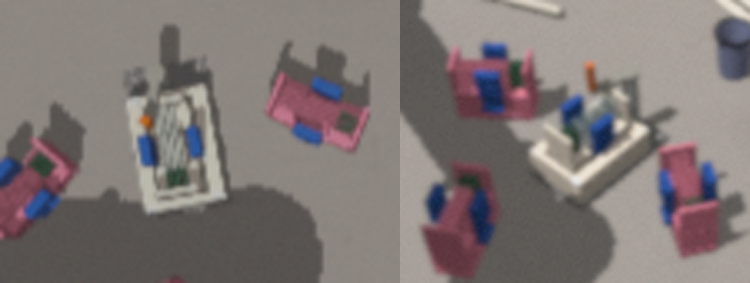

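```bash
python3 - <<'E'
from h import *
a=cv2.imread('pics/top0.png')[185:245,180:230]; b=cv2.imread('pics/scene0.png')[145:210,180:245]
cv2.imwrite('pics/c2.png',np.hstack([cv2.resize(a,(400,480),interpolation=2),cv2.resize(b,(400,400),interpolation=2)[:, :] if 0 else cv2.resize(b,(390,480),interpolation=2)]))
E
```

```text
(no output)
```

View pics/c2.png

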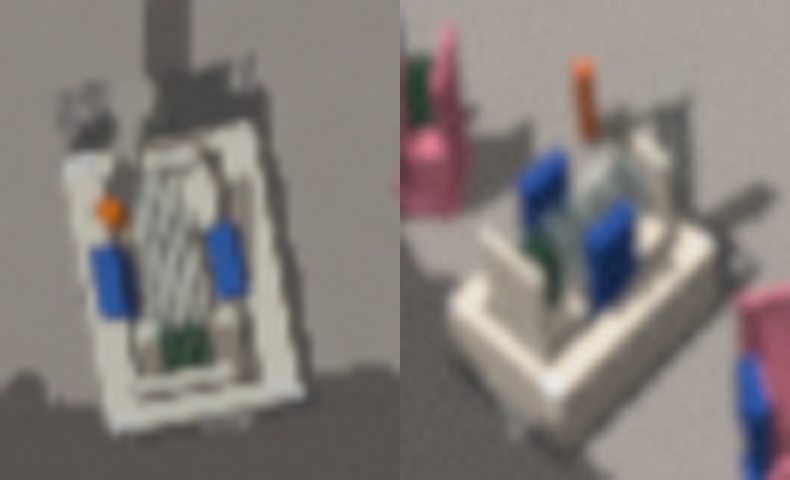

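```bash
cat >> h.py <<'E'
def dockP(pose,P):
    x,y,a=pose; P=np.atleast_2d(P); c,s=np.cos(a),np.sin(a)
    return np.c_[x+c*P[:,0]-s*P[:,1], y+s*P[:,0]+c*P[:,1], P[:,2]]
E
python3 - <<'E'
from h import *
from scipy.optimize import least_squares
uv=np.array([[195,238.75],[217.5,234.4],[188.75,205],[211.9,200.6]])
uv=np.array([[195,238.75],[217.5,234.4],[211.9,200.6],[188.75,205]])
w=onz("top",uv,.037); print(w.round(3)); 
M=np.array([[-.054,.038,.037],[-.054,-.038,.037],[.054,-.038,.037],[.054,.038,.037]])
C=cal("top")
r=least_squares(lambda p:(proj("top",dockP(p,M),C)-uv).ravel(),[.55,.17,.1]); p=r.x; print(p,r.fun.round(1))
print("hinge",dockP(p,[.066,0,.084]))
pk=onz("top",[193.75,211.5],.12)[0]; h=dockP(p,[.066,0,0])[0]; d=(pk-h)[:2]; c,s=np.cos(p[2]),np.sin(p[2])
print("peg",pk,np.linalg.norm(d),c*d[0]+s*d[1],-s*d[0]+c*d[1])
print(proj("scene",dockP(p,M)).round(1), proj("scene",pk), (np.array([582,62])-[400,0])/[6,480/65]+[180,145])
q=onz("top",[324.1,230.5],.01); print("pad",q, onz("scene",[286.2,289.7],.01))
E
```

```text
[[0.477 0.199 0.037]
 [0.489 0.129 0.037]
 [0.594 0.145 0.037]
 [0.583 0.218 0.037]]
[0.53581119 0.17291835 0.15910018] [-0.8  0.3  0.9  0.1  0.3 -0.2 -0.4 -0.1]
hinge [[0.60097763 0.18337472 0.084     ]]
peg [0.55537211 0.19023968 0.12      ] 0.046119307615471505 -0.043941912400239404 0.014003530609820299
[[186.  186. ]
 [204.3 199.3]
 [230.8 178.3]
 [212.6 166.3]] [[208.32423758 155.21424003]] [210.33333333 153.39583333]
pad [[ 0.49240231 -0.20399645  0.01      ]] [[ 0.48854241 -0.21351884  0.01      ]]
```

```bash
cat >> h.py <<'E'
from scipy.spatial.transform import Rotation as Ro
def Rt(yaw): # tool down with tool y at world yaw (deg)
    y=np.array([np.cos(np.radians(yaw)),np.sin(np.radians(yaw)),0]); z=np.array([0,0,-1.]); return np.c_[np.cross(y,z),y,z]
def delta(p0,R0,p1,R1):
    return Ro.from_matrix(R0.T@R1).as_rotvec().round(3), (R0.T@(np.array(p1)-p0)).round(4)
E
python3 - <<'E'
from h import *
s=ctrl.get_state(); R0=Ro.from_rotvec(s["tool_rot"]).as_matrix(); p0=s["position"]
K,R,t=cal("wrist"); c=-R.T@t
print("cam in tool",(R0.T@(c-p0)).round(3),"\n",(R@R0).round(3))
print("tcp px",proj("wrist",p0),proj("wrist",p0-[0,0,.25]),proj("wrist",p0+R0@[-.08,0,.2]),proj("wrist",p0+R0@[.08,0,.2]))
print(R0.round(3))
p0=np.array([.161,.63,.237]);R0=Rt(75.7)
print(delta(p0,R0,[.53,.17,.33],Rt(90)))
E
```

```text
cam in tool [ 0.069 -0.    -0.149] 
 [[ 0.001  1.    -0.   ]
 [-0.968  0.    -0.25 ]
 [-0.25   0.001  0.968]]
tcp px [[254.47096353 243.04354838]] [[254.1919937  169.53310656]] [[254.18887301 234.66504033]] [[254.26610353 110.83127856]]
[[-0.969  0.247  0.   ]
 [ 0.247  0.969  0.   ]
 [-0.     0.    -1.   ]]
(array([ 0.  ,  0.  , -0.25]), array([-0.4712, -0.3546, -0.093 ]))
```

>>> step_arm(plan=[[[0, 0, -0.025], [-0.047, -0.035, -0.02], 0], [[0, 0, -0.05], [-0.094, -0.071, -0.035], 0], [[0, 0, -0.075], [-0.141, -0.106, -0.05], 0], [[0, 0, -0.1], [-0.188, -0.142, -0.06], 0], [[0, 0, -0.125], [-0.235, -0.177, -0.063], 0], [[0, 0, -0.15], [-0.283, -0.213, -0.063], 0], [[0, 0, -0.175], [-0.33, -0.248, -0.063], 0], [[0, 0, -0.2], [-0.377, -0.284, -0.063], 0], [[0, 0, -0.25], [-0.45, -0.34, -0.063], 0], [[0, 0, -0.25], [-0.471, -0.355, -0.063], 0]], squeeze=6)

```text
time: 2.3
position: [0.5305, 0.1672, 0.3]
tool_rot: [0.0, 3.141, 0.001]
ft_force: [0.1, 0.4, 0.0]
grip_width: 1.0
```

```bash
python3 - <<'E'
from h import *
C=cal("wrist"); im=save("wrist","w1.png"); s=ctrl.get_state(); print(s["position"],s["joint_positions"].round(3),s["time"])
import pickle; pickle.dump(C,open('C1.pkl','wb'))
cv2.imwrite('pics/w1c.png',cv2.resize(im[70:270,150:350,::-1],(800,800),interpolation=2)[:600])
cv2.imwrite('pics/w1d.png',cv2.resize(im[0:260,100:400,::-1],(690,598),interpolation=2))
E
```

```text
[0.53492869 0.15867943 0.29995817] [-0.692  0.096  0.381  1.601 -0.03   1.449  1.251] 2.35
```

View pics/w1.png

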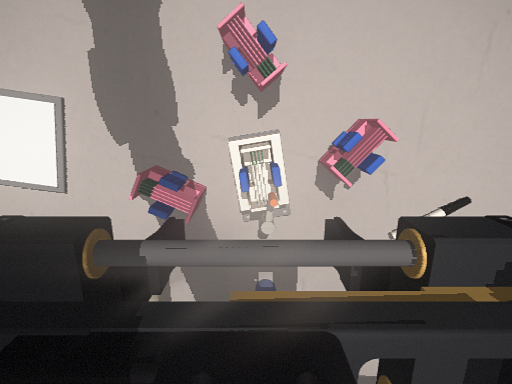

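View pics/w1d.png

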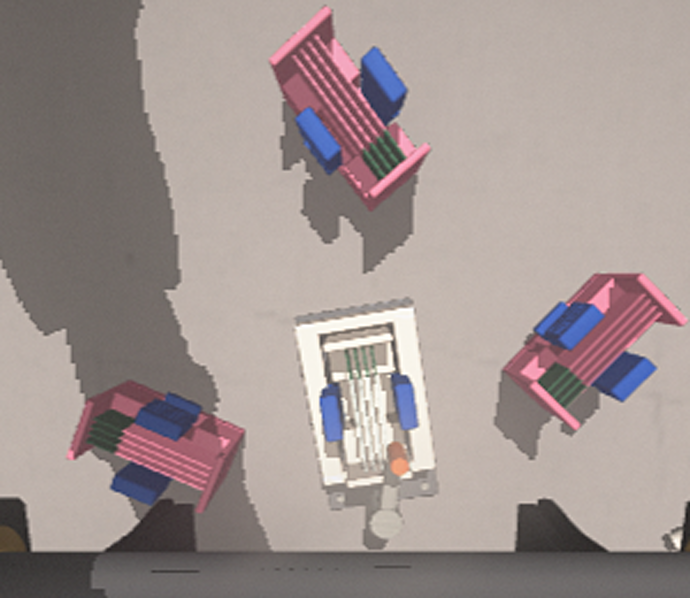

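```bash
python3 - <<'E'
from h import *
import pickle
C=cal("wrist"); im=save("wrist","w2.png"); s=ctrl.get_state(); print(s["position"],s["qd"].round(3),s["time"])
pickle.dump(C,open('C2.pkl','wb'))
p=[.5358,.1729,.159]
M=np.array([[-.054,.038,.037],[-.054,-.038,.037],[.054,-.038,.037],[.054,.038,.037],[.066,0,.094],[0,0,.08]])
print(proj("wrist",dockP(p,M),C).round(1))
u0,v0=205,110
cv2.imwrite('pics/w2c.png',cv2.resize(im[v0:v0+135,u0:u0+110,::-1],(484,594),interpolation=cv2.INTER_CUBIC))
E
```

```text
[0.53289962 0.16166366 0.29983931] [-0.046 -0.015 -0.088  0.019 -0.053  0.019 -0.062] 2.4
[[284.6 126.7]
 [232.7 135.7]
 [245.8 205.9]
 [294.6 198. ]
 [273.6 222.4]
 [265.5 173.1]]
```

View pics/w2c.png

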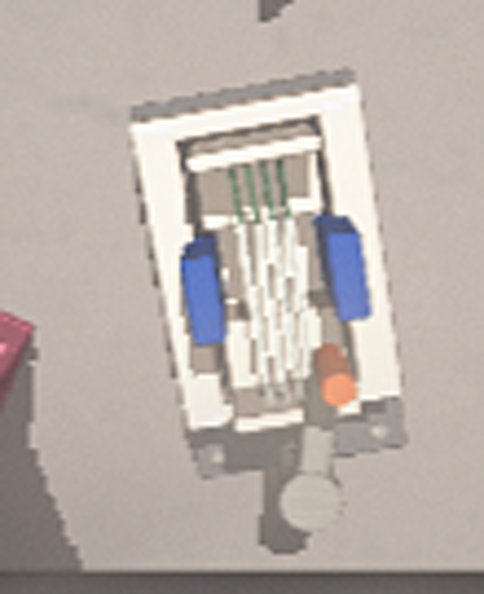

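```bash
cat > fit.py <<'E'
from h import *
import pickle
from scipy.optimize import least_squares
C=pickle.load(open('C2.pkl','rb'))
uv=np.array([[357,86],[131,126],[187,432],[402,398]])/4.4+[205,110]-0.4
M=np.array([[-.054,.038,.037],[-.054,-.038,.037],[.054,-.038,.037],[.054,.038,.037]])
r=least_squares(lambda p:(proj("wrist",dockP(p,M),C)-uv).ravel(),[.55,.17,.1]); p=r.x; print(p,r.fun.round(1))
h=dockP(p,[.066,0,.084])[0]; print("hinge",h, proj("wrist",h+[0,0,.01],C), np.array([312,500])/4.4+[205,110])
for q,z in (((338,390),.125),((326,355),.09)):
    pk=onz("wrist",np.array(q)/4.4+[205,110]-.4,z,C)[0]; d=(pk-h)[:2]; c,s=np.cos(p[2]),np.sin(p[2]); dd=np.array([c*d[0]+s*d[1],-s*d[0]+c*d[1]])
    print("peg",pk,np.linalg.norm(d),dd,np.arctan2(dd[1],-dd[0]))
E
python3 fit.py; python3 -c "
from h import *
s=ctrl.get_state(); print(s['time'],s['position'],s['qd'].round(3))"
```

```text
[0.53920341 0.17496154 0.15974429] [ 0.2 -0.1 -0.2 -0.1  0.1  0.2 -0.1  0. ]
hinge [0.6043631  0.18545988 0.084     ] [[275.1288128  224.76567599]] [275.90909091 223.63636364]
peg [0.55814093 0.19051989 0.125     ] 0.04649831348137194 [-0.0448288   0.01234795] 0.26878161833656294
peg [0.55715586 0.19004666 0.09      ] 0.04742955041513548 [-0.0458766   0.01203744] 0.25660289089138566
2.4 [0.53289962 0.16166366 0.29983931] [-0.046 -0.015 -0.088  0.019 -0.053  0.019 -0.062]
```

>>> step_arm(plan=[[[0, 0, 0.05], [-0.012, 0.01, 0.02], 120], [[0, 0, 0.11], [-0.0275, 0.02, 0.05], 120], [[0, 0, 0.11], [-0.0275, 0.02, 0.08], 120], [[0, 0, 0.11], [-0.0275, 0.02, 0.1], 120], [[0, 0, 0.11], [-0.0275, 0.02, 0.115], 120], [[0, 0, 0.11], [-0.0275, 0.02, 0.125], 120], [[0, 0, 0.11], [-0.0275, 0.02, 0.13], 120], [[0, 0, 0.11], [-0.0275, 0.02, 0.13], 120], [[0, 0, 0.11], [-0.0275, 0.02, 0.13], 120], [[0, 0, 0.11], [-0.0275, 0.02, 0.13], 120]])

```text
time: 3.65
position: [0.5571, 0.1895, 0.1702]
tool_rot: [0.172, 3.136, 0.001]
ft_force: [0.5, -1.0, 0.1]
grip_width: 0.535
```

```bash
python3 - <<'E'
from h import *
import pickle
C=cal("wrist"); s=ctrl.get_state(); im=save("wrist","w3.png"); print(s["position"],s["tool_rot"],s["grip_width"],s["qd"].round(3),s["time"])
pickle.dump(C,open('C3.pkl','wb'))
p=s["position"]
print(proj("wrist",p-[0,0,.06],C))
E
```

```text
[0.55714923 0.18952792 0.17015011] [1.72417325e-01 3.13598419e+00 8.83188027e-04] 0.5345377852498288 [ 0.     0.002 -0.002  0.001 -0.002 -0.002  0.001] 3.65
[[254.1818878  210.56211703]]
```

View pics/w3.png

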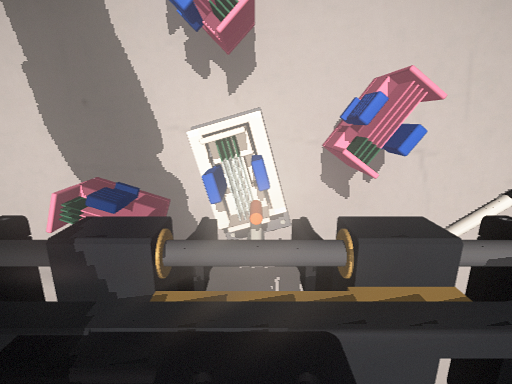

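```bash
python3 - <<'E'
from h import *
im=cv2.imread('pics/w3.png'); cv2.imwrite('pics/w3c.png',cv2.resize(im[100:245,180:300],(720,870),interpolation=2)[:600]); cv2.imwrite('pics/w3d.png',cv2.resize(im[195:245,220:300],(800,500),interpolation=2))
E
```

```text
(no output)
```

View pics/w3c.png

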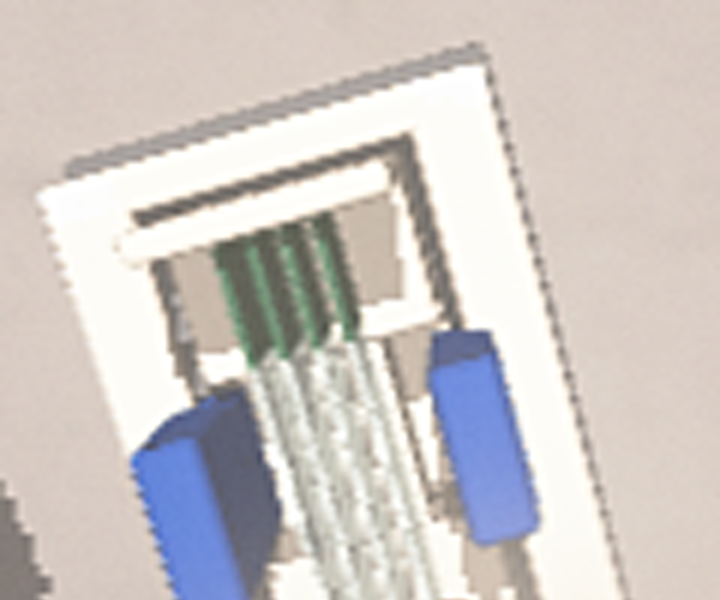

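View pics/w3d.png

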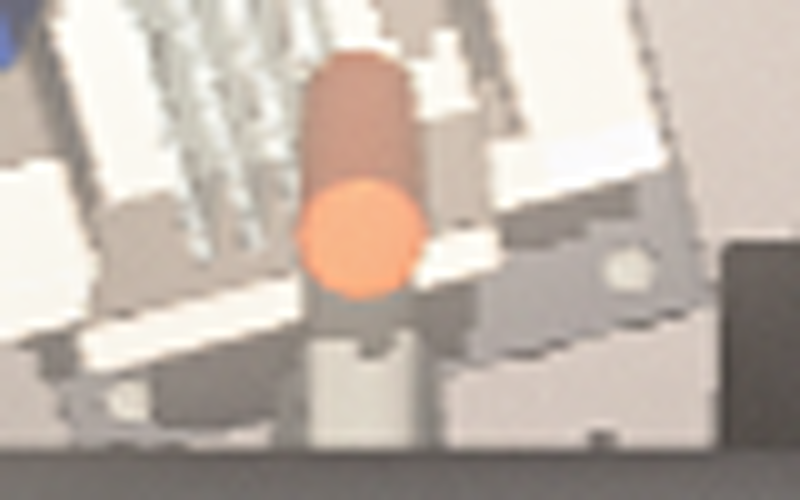

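```bash
python3 - <<'E'
from h import *
import pickle
from scipy.optimize import least_squares
C=pickle.load(open('C3.pkl','rb'))
uv=np.array([[261.2,110.8],[186.7,132.5],[286.8,211.5]])-.42
M=np.array([[-.054,.038,.037],[-.054,-.038,.037],[.054,.038,.037]])
r=least_squares(lambda p:(proj("wrist",dockP(p,M),C)-uv).ravel(),[.55,.17,.1]); p=r.x; print(p,r.fun.round(1))
h=dockP(p,[.066,0,.084])[0]; print(h)
for q,z in (((256.2,218.8),.125),((255.7,205.5),.09)):
    pk=onz("wrist",np.array(q)-.42,z,C)[0]; d=(pk-h)[:2]; c,s=np.cos(p[2]),np.sin(p[2]); dd=np.array([c*d[0]+s*d[1],-s*d[0]+c*d[1]])
    print("peg",pk,np.linalg.norm(d),dd,np.arctan2(dd[1],-dd[0]))
E
```

```text
[0.53933826 0.17532189 0.16243539] [-0.5 -0.2 -0.1 -0.5  0.6  0.9]
[0.60446946 0.18599554 0.084     ]
peg [0.5584322  0.19055278 0.125     ] 0.046262276488909515 [-0.04469424  0.01194248] 0.2611040711038748
peg [0.5589376  0.19030864 0.09      ] 0.04573569217470881 [-0.04423498  0.01161983] 0.2568805768473658
```

>>> step_arm(plan=[[[0, 0, 0], [-0.001, 0, 0.02], 120], [[0, 0, 0], [-0.001, 0, 0.04], 120], [[0, 0, 0], [-0.001, 0, 0.052], 120], [[0, 0, 0], [-0.001, 0, 0.059], 120], [[0, 0, 0], [-0.001, 0, 0.059], 120], [[0, 0, 0], [-0.001, 0, 0.059], 255], [[0, 0, 0], [-0.001, 0, 0.059], 255], [[0, 0, 0], [-0.001, 0, 0.059], 255], [[0, 0, 0], [-0.001, 0, 0.059], 255], [[0, 0, 0], [-0.001, 0, 0.059], 255]], squeeze=5)

```text
time: 4.95
position: [0.5578, 0.1895, 0.1107]
tool_rot: [0.172, 3.137, 0.0]
ft_force: [-0.7, 0.0, 0.6]
grip_width: 0.113
```

```bash
python3 - <<'E'
from h import *
s=ctrl.get_state(); print(s["time"],s["position"],s["tool_rot"],s["grip_width"]*87,s["ft_force"])
# commanded pose in world, arc plan
p0=np.array([.5585,.190,.111]); R0=Ro.from_rotvec([.172,3.136,0]).as_matrix(); 
hx=np.array([.6042,.1857,.111]); th0=.26
for k in range(1,12):
    a=-0.18*k; Rz=Ro.from_euler('z',a).as_matrix()
    d=delta(p0,R0,hx+Rz@(p0-hx),Rz@R0); print(k,round(th0-a,2),d[0][2],d[1])
E
```

```text
4.95 [0.55782107 0.18952024 0.11070017] [1.72025048e-01 3.13679569e+00 4.96143034e-04] 9.792831741487765 [-0.74979869  0.04511378  0.56767755]
1 0.44 0.18 [-0.0006  0.0082  0.    ]
2 0.62 0.36 [-0.0027  0.0162  0.    ]
3 0.8 0.54 [-0.0062  0.0237  0.    ]
4 0.98 0.72 [-0.0109  0.0304  0.    ]
5 1.16 0.9 [-0.0168  0.0362  0.    ]
6 1.34 1.08 [-0.0236  0.0409  0.    ]
7 1.52 1.26 [-0.0312  0.0442  0.    ]
8 1.7 1.44 [-0.0392  0.0461  0.    ]
9 1.88 1.62 [-0.0474  0.0466  0.    ]
10 2.06 1.8 [-0.0556  0.0456  0.0001]
11 2.24 1.98 [-0.0635  0.0431  0.0001]
```

>>> step_arm(plan=[[[0, 0, 0.09], [-0.0002, 0.0041, 0], 255], [[0, 0, 0.18], [-0.0006, 0.0082, 0], 255], [[0, 0, 0.36], [-0.0027, 0.0162, 0], 255], [[0, 0, 0.54], [-0.0062, 0.0237, 0], 255], [[0, 0, 0.72], [-0.0109, 0.0304, 0], 255], [[0, 0, 0.9], [-0.0168, 0.0362, 0], 255], [[0, 0, 1.08], [-0.0236, 0.0409, 0], 255], [[0, 0, 1.26], [-0.0312, 0.0442, 0], 255], [[0, 0, 1.26], [-0.0312, 0.0442, 0], 255], [[0, 0, 1.26], [-0.0312, 0.0442, 0], 255]])

```text
time: 6.2
position: [0.5934, 0.231, 0.1107]
tool_rot: [-1.982, -2.436, -0.002]
ft_force: [-0.0, 3.4, 0.8]
grip_width: 0.111
```

```bash
python3 - <<'E'
from h import *
s=ctrl.get_state(); print(s["time"],s["position"],s["tool_rot"],s["grip_width"]*87,s["ft_force"],s["joint_positions"].round(2))
save("wrist","w4.png"); save("scene","s4.png")
hx=np.array([.6042,.1857,.111]);R0=Ro.from_rotvec([.172,3.136,0]).as_matrix();p0=np.array([.5585,.190,.111])
Rz=Ro.from_euler('z',-1.26).as_matrix(); pa=hx+Rz@(p0-hx);Ra=Rz@R0
print(pa)
for a in (.09,.18,.36,.54,.68,.72,.76,.80,.84):
    Rz2=Ro.from_euler('z',-1.26-a).as_matrix(); d=delta(pa,Ra,hx+Rz2@(p0-hx),Rz2@R0); print(round(.26+1.26+a,2),d[0][2],d[1])
E
```

```text
6.2 [0.59341717 0.23101353 0.11074053] [-1.98223504e+00 -2.43622882e+00 -2.01112457e-03] 9.632645918001296 [-0.00845996  3.37353946  0.83683635] [-0.84  0.41  0.54  1.65 -0.23  1.14 -0.03]
[0.59431816 0.23052554 0.111     ]
1.61 0.09 [-0.0001  0.0041  0.    ]
1.7 0.18 [-0.0006  0.0082  0.    ]
1.88 0.36 [-0.0027  0.0162  0.    ]
2.06 0.54 [-0.0062  0.0237  0.    ]
2.2 0.68 [-0.0098  0.029   0.    ]
2.24 0.72 [-0.0109  0.0304  0.    ]
2.28 0.76 [-0.0121  0.0318  0.    ]
2.32 0.8 [-0.0134  0.0331  0.    ]
2.36 0.84 [-0.0147  0.0344  0.    ]
```

View pics/w4.png

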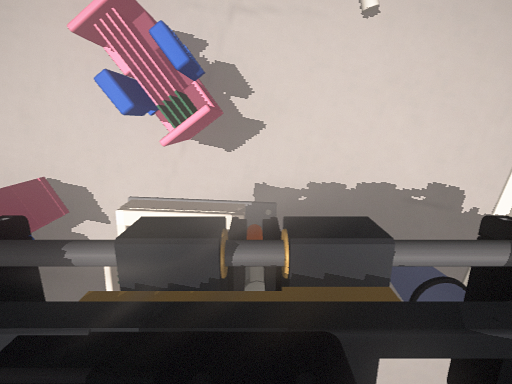

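>>> step_arm(plan=[[[0, 0, 0.09], [-0.0001, 0.0041, 0], 255], [[0, 0, 0.18], [-0.0006, 0.0082, 0], 255], [[0, 0, 0.36], [-0.0027, 0.0162, 0], 255], [[0, 0, 0.54], [-0.0062, 0.0237, 0], 255], [[0, 0, 0.68], [-0.0098, 0.029, 0], 255], [[0, 0, 0.72], [-0.0109, 0.0304, 0], 255], [[0, 0, 0.76], [-0.0121, 0.0318, 0], 255], [[0, 0, 0.76], [-0.0121, 0.0318, 0], 255], [[0, 0, 0.76], [-0.0121, 0.0318, 0], 255], [[0, 0, 0.76], [-0.0121, 0.0318, 0], 255]])

```text
time: 7.55
position: [0.6259, 0.2269, 0.1107]
tool_rot: [-2.742, -1.525, 0.0]
ft_force: [-2.8, 5.3, 1.4]
grip_width: 0.115
```

```bash
python3 - <<'E'
from h import *
s=ctrl.get_state(); print(s["time"],s["position"],s["tool_rot"],s["grip_width"]*87,s["ft_force"])
R=Ro.from_rotvec(s["tool_rot"]).as_matrix(); print("force tool",R.T@s["ft_force"])
d=s["position"]-[.6042,.1857,0]; a=.160; dd=np.array([np.cos(a)*d[0]+np.sin(a)*d[1],-np.sin(a)*d[0]+np.cos(a)*d[1]]); print(dd,np.arctan2(dd[1],-dd[0]))
E
```

```text
7.55 [0.62587484 0.22693817 0.11067206] [-2.74208466e+00 -1.52478575e+00  2.99839955e-04] 9.965895877357433 [-2.75502523  5.28163266  1.44904643]
force tool [ 3.03554363 -5.13234964 -1.42478251]
[0.02796798 0.03725825] 2.2147146813388825
```

>>> step_arm(plan=[[[0, 0, 0.04], [0, 0.002, 0], 255], [[0, 0, 0.05], [0, 0.003, 0], 255], [[0, 0, 0.05], [0, 0.003, 0], 255], [[0, 0, 0.05], [0, 0.003, 0], 255], [[0, 0, 0.05], [0, 0.001, 0], 255], [[0, 0, 0.05], [0, 0, 0], 160], [[0, 0, 0.05], [0, 0, 0], 160], [[0, 0, 0.05], [0, 0, -0.02], 160], [[0, 0, 0.05], [0, 0, -0.05], 120], [[0, 0, 0.05], [0, 0, -0.08], 60]])

```text
time: 8.8
position: [0.6279, 0.2232, 0.1929]
tool_rot: [2.785, 1.451, 0.002]
ft_force: [-0.1, 0.2, -0.2]
grip_width: 0.518
```

```bash
python3 - <<'E'
from h import *
import pickle
s=ctrl.get_state(); print(s["time"],s["position"],s["tool_rot"],s["grip_width"]*87,s["ft_force"],s["joint_positions"].round(2))
C=cal("wrist");pickle.dump(C,open('C5.pkl','wb')); save("wrist","w5.png"); 
im=save("top","t5.png");cv2.imwrite('pics/t5c.png',cv2.resize(im[185:245,180:230,::-1],(400,480),interpolation=2))
E
```

```text
8.8 [0.62788142 0.2232483  0.19286194] [2.78510608e+00 1.45130277e+00 1.58616565e-03] 45.10238521116546 [-0.12608674  0.1872215  -0.2311756 ] [-0.92  0.45  0.72  1.49 -0.3   1.32 -0.78]
```

View pics/w5.png

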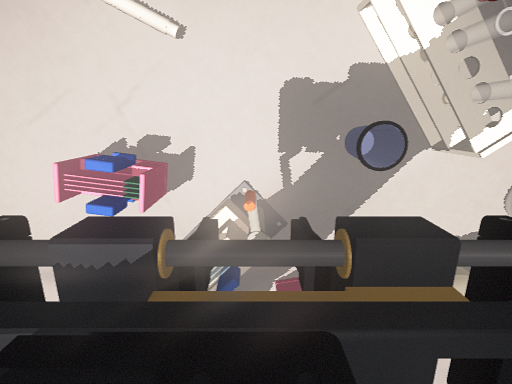

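View pics/t5.png

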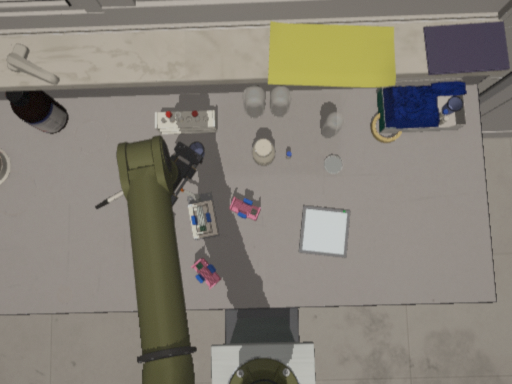

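```bash
python3 - <<'E'
from h import *
import pickle
C=pickle.load(open('C5.pkl','rb'))
pk=onz("wrist",[249.5,200],.125,C)[0]; print(pk)
d=pk-[.6042,.1857,0]; a=.160; dd=np.array([np.cos(a)*d[0]+np.sin(a)*d[1],-np.sin(a)*d[0]+np.cos(a)*d[1]]); print(np.linalg.norm(dd),np.arctan2(dd[1],-dd[0]))
s=ctrl.get_state(); print(s["position"]); R=Ro.from_rotvec(s["tool_rot"]).as_matrix(); print(np.degrees(np.arctan2(R[1,1],R[0,1])))
print(delta([.6279,.225,.191],Rt(-34.9),[.539,.175,.20],Rt(-80.83)))
E
```

```text
[0.62761101 0.23005603 0.125     ]
0.050155084767808285 2.2164339167643274
[0.63016982 0.22370503 0.19608747]
-34.95294458075664
(array([0.   , 0.   , 0.802]), array([-0.0919, -0.0443, -0.009 ]))
```

>>> step_arm(plan=[[[0, 0, 0.1], [-0.01, -0.005, -0.009], 0], [[0, 0, 0.22], [-0.025, -0.012, -0.009], 0], [[0, 0, 0.36], [-0.045, -0.022, -0.009], 0], [[0, 0, 0.5], [-0.06, -0.029, -0.009], 0], [[0, 0, 0.64], [-0.078, -0.037, -0.009], 0], [[0, 0, 0.75], [-0.088, -0.042, -0.009], 0], [[0, 0, 0.802], [-0.092, -0.044, -0.009], 0], [[0, 0, 0.802], [-0.092, -0.044, -0.009], 0], [[0, 0, 0.802], [-0.092, -0.044, -0.009], 0], [[0, 0, 0.802], [-0.092, -0.044, -0.009], 0]])

```text
time: 10.15
position: [0.5388, 0.174, 0.1996]
tool_rot: [3.131, 0.251, 0.0]
ft_force: [0.7, 0.5, 0.0]
grip_width: 1.004
```

```bash
python3 - <<'E'
from h import *
import pickle
s=ctrl.get_state(); R=Ro.from_rotvec(s["tool_rot"]).as_matrix(); print(s["time"],s["position"],np.degrees(np.arctan2(R[1,1],R[0,1])),s["grip_width"]*87,s["qd"].round(3),s["joint_positions"].round(2))
C=cal("wrist");pickle.dump(C,open('C6.pkl','wb')); im=save("wrist","w6.png")
cv2.imwrite('pics/w6c.png',cv2.resize(im[100:245,180:340,::-1],(662,600),interpolation=2))
E
```

```text
10.15 [0.53876403 0.1740035  0.19957086] -80.81790432844844 87.31810423148515 [-0.001  0.001  0.     0.002  0.001 -0.    -0.004] [-1.16  0.22  0.92  1.74 -0.19  1.27 -1.61]
```

View pics/w6.png

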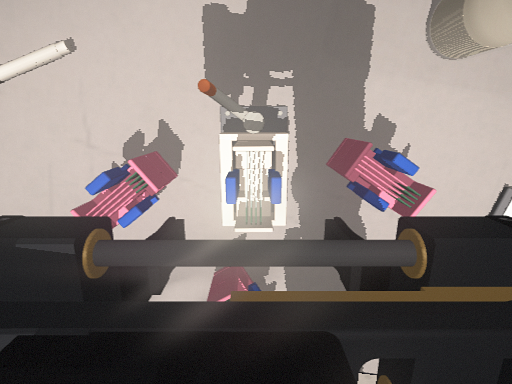

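View pics/w6c.png

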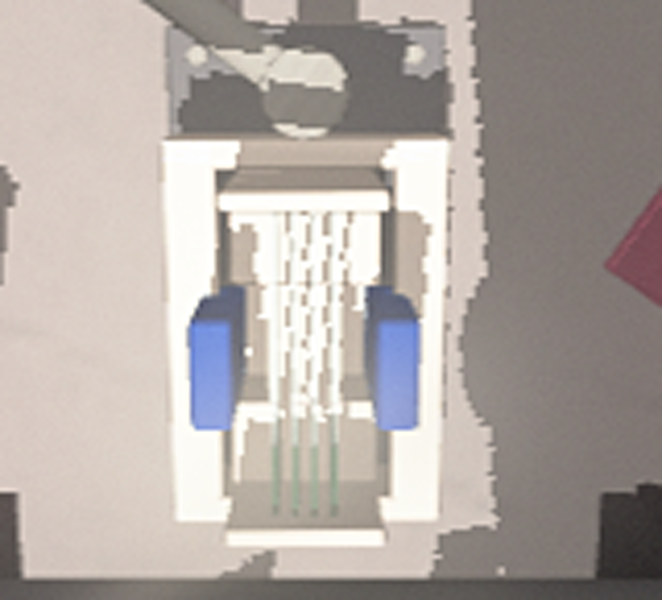

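```bash
python3 - <<'E'
from h import *
import pickle
C=pickle.load(open('C6.pkl','rb'))
f=lambda q:(np.array(q,float)+.5)/4.1375-.5+[180,100]
for q in ([190,322],[230,428],[378,320],[418,430]): print(onz("wrist",f(q),.080,C)[0].round(4))
c=np.mean([onz("wrist",f(q),.080,C)[0] for q in ([190,322],[190,428],[418,320],[418,430])],0); print(c)
p=[.539,.175,.160]; d=c-[.539,.175,.08]; print("dock frame",np.array([[np.cos(.16),np.sin(.16)],[-np.sin(.16),np.cos(.16)]])@d[:2])
print(np.linalg.norm(onz("wrist",f([190,375]),.08,C)-onz("wrist",f([418,375]),.08,C)))
# rim corners
from scipy.optimize import least_squares
uv=np.array([f(q) for q in ([163,138],[448,140],[440,522],[175,522])])
M=np.array([[.054,.038,.037],[.054,-.038,.037],[-.054,-.038,.037],[-.054,.038,.037]])
r=least_squares(lambda p:(proj("wrist",dockP(p,M),C)-uv).ravel(),p); print(r.x,r.fun.round(1))
E
```

```text
[0.5473 0.2039 0.08  ]
[0.5229 0.1907 0.08  ]
[0.555  0.1599 0.08  ]
[0.5297 0.1455 0.08  ]
[0.53869309 0.17505154 0.08      ]
dock frame [-2.94781774e-04  9.97767069e-05]
0.05476710631395842
[0.53844726 0.17449894 0.16269699] [-0.1  0.3  0.4 -0.3 -0.3 -0.1  0.   0. ]
```

>>> step_arm(plan=[[[0, 0, 0], [0, -0.001, 0.03], 0], [[0, 0, 0], [0, -0.001, 0.06], 0], [[0, 0, 0], [0, -0.001, 0.085], 0], [[0, 0, 0], [0, -0.001, 0.105], 0], [[0, 0, 0], [0, -0.001, 0.12], 0], [[0, 0, 0], [0, -0.001, 0.132], 0], [[0, 0, 0], [0, -0.001, 0.14], 0], [[0, 0, 0], [0, -0.001, 0.143], 0], [[0, 0, 0], [0, -0.001, 0.143], 0], [[0, 0, 0], [0, -0.001, 0.143], 0]])

```text
time: 11.45
position: [0.5388, 0.1752, 0.0571]
tool_rot: [-3.131, -0.251, -0.001]
ft_force: [0.7, 0.6, -0.7]
grip_width: 0.999
```

```bash
python3 - <<'E'
from h import *
s=ctrl.get_state(); print(s["position"],s["ft_force"]); save("wrist","w7.png"); save("scene","s7.png")
im=cv2.imread('pics/s7.png'); cv2.imwrite('pics/s7c.png',cv2.resize(im[110:230,140:280],(700,600),interpolation=2))
E
```

```text
[0.53877718 0.17518517 0.0570728 ] [ 0.72646681  0.57918807 -0.70713698]
```

View pics/w7.png

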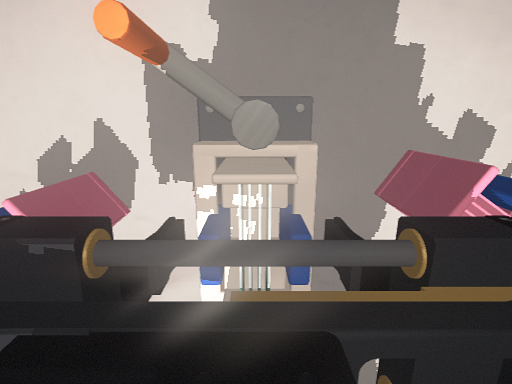

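View pics/s7c.png

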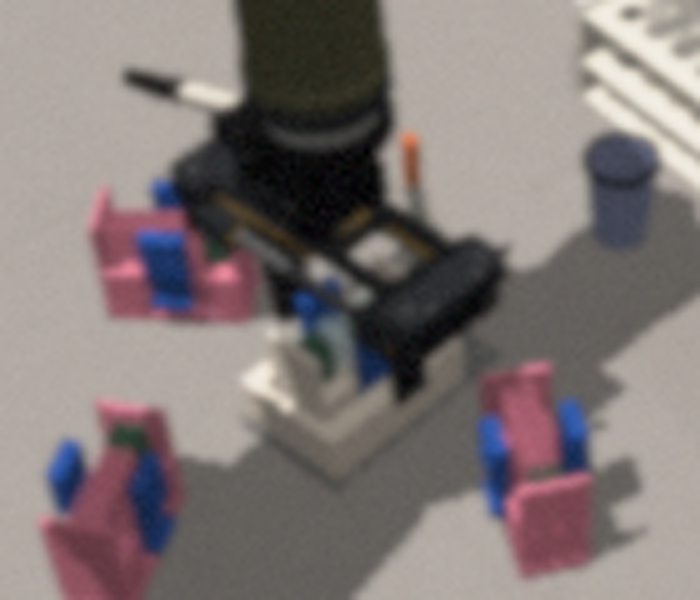

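Fingers straddle the catches. Pinching.

>>> step_arm(plan=[[[0, 0, 0], [0, 0, 0], 90], [[0, 0, 0], [0, 0, 0], 110], [[0, 0, 0], [0, 0, 0], 255], [[0, 0, 0], [0, 0, 0], 255], [[0, 0, 0], [0, 0, 0], 255], [[0, 0, 0], [0, 0, 0], 255], [[0, 0, 0], [0, 0, 0], 255], [[0, 0, 0], [0, 0, 0], 255], [[0, 0, 0], [0, 0, 0], 255], [[0, 0, 0], [0, 0, 0], 255]], squeeze=28)

```text
time: 12.8
position: [0.5386, 0.175, 0.0569]
tool_rot: [-3.131, -0.251, -0.0]
ft_force: [-2.8, -1.4, 6.1]
grip_width: 0.458
```

```bash
python3 - <<'E'
from h import *
s=ctrl.get_state(); print(s["position"],s["ft_force"],s["grip_width"]*87); save("wrist","w8.png")
E
```

```text
[0.5385521  0.17498809 0.05694944] [-2.80123901 -1.4156941   6.10612149] 39.880022033862396
```

View pics/w8.png

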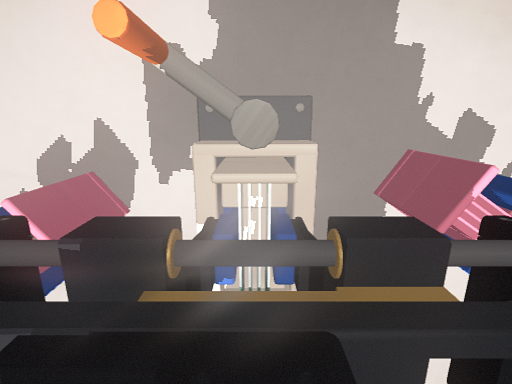

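>>> step_arm(plan=[[[0, 0, 0], [0, 0, -0.003], 255], [[0, 0, 0], [0, 0, -0.008], 255], [[0, 0, 0], [0, 0, -0.014], 255], [[0, 0, 0], [0, 0, -0.02], 255], [[0, 0, 0], [0, 0, -0.028], 255], [[0, 0, 0], [0, 0, -0.036], 255], [[0, 0, 0], [0, 0, -0.046], 255], [[0, 0, 0], [0, 0, -0.056], 255], [[0, 0, 0], [0, 0, -0.066], 255], [[0, 0, 0], [0, 0, -0.07], 255]])

```text
time: 14.1
position: [0.5388, 0.1752, 0.1275]
tool_rot: [-3.131, -0.251, -0.002]
ft_force: [0.1, -0.7, -1.5]
grip_width: 0.455
```

```bash
python3 - <<'E'
from h import *
s=ctrl.get_state(); print(s["position"],s["ft_force"],s["grip_width"]*87); save("wrist","w9.png"); im=save("scene","s9.png")
cv2.imwrite('pics/s9c.png',cv2.resize(im[90:230,140:280,::-1],(600,600),interpolation=2))
# pad
for cam in ("top","scene"):
    (ctrl.get_image(cam))
    r=ctrl.cut_out(cam,"pad_mid")[0]; m=r["pixels"].astype(np.uint8)
    c=max(cv2.findContours(m,0,2)[0],key=cv2.contourArea); q=cv2.minAreaRect(c); q4=cv2.approxPolyDP(cv2.convexHull(c),5,True)[:,0]; print(cam,r["score"],q4.tolist())
    w=onz(cam,q4,.01); print(w.round(3), w.mean(0))
save("top","t9.png")
E
```

```text
[0.53879363 0.17519016 0.12752503] [ 0.05300487 -0.7252094  -1.53526513] 39.562661086252
top 0.83 [[304, 205], [349, 210], [345, 256], [299, 250]]
[[ 0.575 -0.144  0.01 ]
 [ 0.555 -0.285  0.01 ]
 [ 0.411 -0.265  0.01 ]
 [ 0.434 -0.123  0.01 ]] [ 0.49358279 -0.20444586  0.01      ]
scene 0.65 [[293, 253], [327, 298], [277, 329], [246, 278]]
[[ 0.573 -0.149  0.01 ]
 [ 0.549 -0.291  0.01 ]
 [ 0.407 -0.271  0.01 ]
 [ 0.433 -0.127  0.01 ]] [ 0.49047337 -0.20952175  0.01      ]
```

View pics/s9c.png

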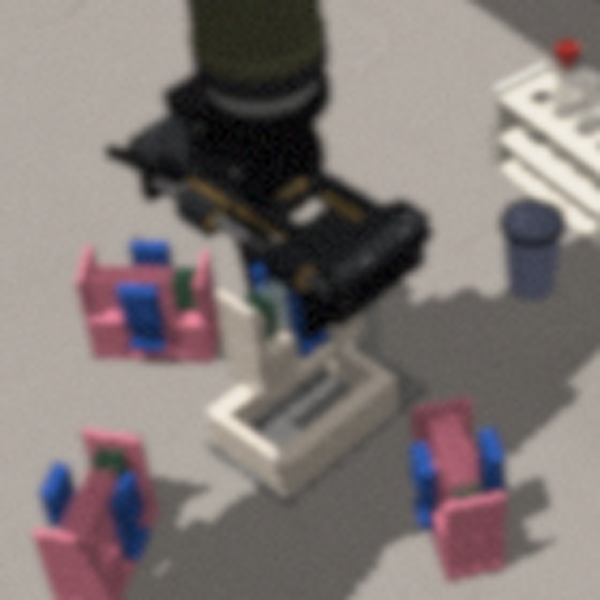

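View pics/w9.png

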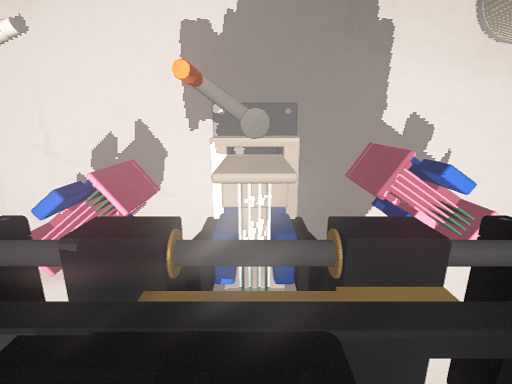

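>>> step_arm(plan=[[[0, 0, 0], [0, 0, -0.02], 255], [[0, 0, 0], [0, 0, -0.05], 255], [[0, 0, 0], [0, 0.01, -0.07], 255], [[0, 0, 0], [-0.008, 0.03, -0.072], 255], [[0, 0, 0], [-0.017, 0.06, -0.072], 255], [[0, 0, 0], [-0.029, 0.1, -0.072], 255], [[0, 0, 0], [-0.041, 0.14, -0.072], 255], [[0, 0, 0], [-0.052, 0.18, -0.072], 255], [[0, 0, 0], [-0.061, 0.21, -0.072], 255], [[0, 0, 0], [-0.065, 0.225, -0.072], 255]])

```text
time: 15.7
position: [0.508, -0.0613, 0.1976]
tool_rot: [-3.131, -0.243, 0.003]
ft_force: [0.6, 0.5, -1.5]
grip_width: 0.457
```

>>> step_arm(plan=[[[0, 0, 0], [-0.006, 0.02, 0], 255], [[0, 0, 0], [-0.015, 0.05, 0], 255], [[0, 0, 0], [-0.025, 0.085, 0], 255], [[0, 0, 0], [-0.034, 0.115, 0.005], 255], [[0, 0, 0], [-0.04, 0.135, 0.015], 255], [[0, 0, 0], [-0.0425, 0.144, 0.025], 255], [[0, 0, 0], [-0.0425, 0.144, 0.033], 255], [[0, 0, 0], [-0.0425, 0.144, 0.036], 255], [[0, 0, 0], [-0.0425, 0.144, 0.036], 255], [[0, 0, 0], [-0.0425, 0.144, 0.036], 255]])

```text
time: 16.95
position: [0.4914, -0.2059, 0.1629]
tool_rot: [-3.131, -0.252, -0.001]
ft_force: [-0.4, 0.1, -2.7]
grip_width: 0.46
```

```bash
python3 - <<'E'
from h import *
import pickle
s=ctrl.get_state(); print(s["position"],s["tool_rot"],s["ft_force"],s["grip_width"]*87,s["qd"].round(3))
C=cal("wrist");pickle.dump(C,open('C10.pkl','wb')); save("wrist","w10.png"); im=save("scene","s10.png"); save("top","t10.png")
cv2.imwrite('pics/s10c.png',cv2.resize(im[180:340,200:370,::-1],(636,598),interpolation=2))
p=s["position"]; print("expected underside corners scene")
E
```

```text
[ 0.4913782  -0.20590257  0.16285608] [-3.13124568e+00 -2.52339880e-01 -1.10807163e-03] [-0.41637914  0.07398864 -2.65466474] 40.03391393947142 [ 0.001 -0.001  0.005 -0.001 -0.001 -0.001  0.001]
expected underside corners scene
```

View pics/s10c.png

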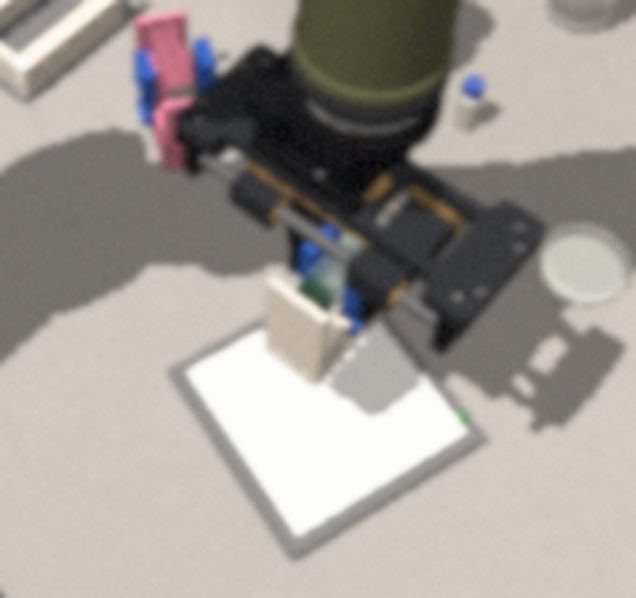

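View pics/w10.png

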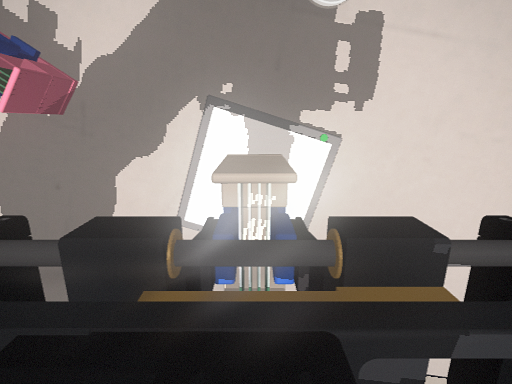

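View pics/t10.png

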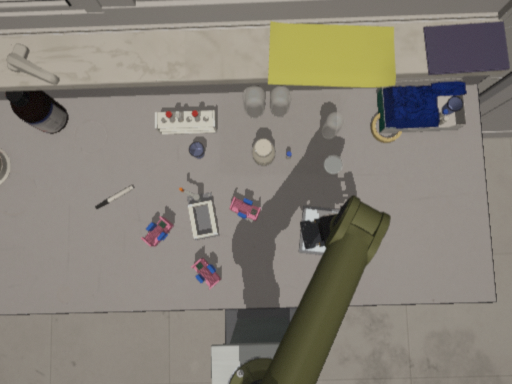

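```bash
python3 - <<'E'
from h import *
import pickle
from scipy.optimize import least_squares
C=pickle.load(open('C10.pkl','rb'))
w=onz("wrist",[[209,97],[340,137]],.01,C); print(w.round(4),np.linalg.norm(w[0]-w[1]))
e=(w[1]-w[0]);e/=np.linalg.norm(e); n=np.array([e[1],-e[0],0]); n=n if n[0]<0 else -n; print("pad mid wrist",w.mean(0)+.075*n)
p=np.array([.4914,-.2059]); M=[[-.044,.02,.11],[-.044,-.02,.11],[-.044,.02,.186],[-.044,-.02,.186]]
print(proj("scene",dockP([*p,.16],M)).round(1)); print(np.array([[265,348],[318,382],[268,275],[335,322]])/3.74+[200,180])
E
```

```text
[[ 0.5735 -0.1454  0.01  ]
 [ 0.5558 -0.2878  0.01  ]] 0.1435193483496017
pad mid wrist [ 0.49020023 -0.20737386  0.01      ]
[[268.4 273.3]
 [282.6 284.2]
 [269.6 254.6]
 [285.  265.9]]
[[270.85561497 273.04812834]
 [285.02673797 282.13903743]
 [271.65775401 253.52941176]
 [289.57219251 266.09625668]]
```

```bash
python3 - <<'E'
from h import *
print(ctrl.close_job()); s=ctrl.get_state(); print(s["time"],s["position"],s["grip_width"]*87)
E
```

```text
the job is handed in; nothing more can be done
None
the job is handed in; nothing more can be done
```

I swung the hold-down arm to its stop, pinched both catches in, lifted the cassette out of the dock and handed the job in with it held over the pad. The last clock reading before handing in was about 17 s.

- **Hold-down arm:** measured at about 2.21 rad after release (stop at 2.2). The pictures after the lift and over the pad still show it swung aside.
- **Catches:** pinched at 28 N. The opening reads 40 mm, against 42 mm for fully in; I put the difference down to give in the pads and did not check each catch on its own.
- **Final pose:** the TCP was still at (0.491, -0.206, 0.163), pointing down. That puts the underside about 0.110 m above the worktop, so about 10 cm above the pad.
- **Pad centre:** the three cameras disagree by up to about 5 mm. They gave (0.494, -0.204), (0.490, -0.210) and (0.490, -0.207), and the cassette is within about 4 mm of each.
- **Cassette outline:** in the scene camera it sits 2 to 5 pixels from where I predicted, mostly sideways. I took this as picture-reading and calibration error; I estimated the same camera about 3 mm off on the dock.
- **Bystanders:** the bottle, cup, vial, dish and pink look-alikes look unmoved in the last pictures.

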